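# Pry the transit rivet of a slide case open with a pry bar

### The arm

A 7-joint arm with a two-finger parallel gripper is mounted at the origin on the work surface. World frame = base frame: x ahead of the robot, y to its left, z up, the work surface at z = 0. Lengths are in mm, angles in rad, forces in N, time in s.
With the tool pointing down it reaches from about 350 to 900 mm from the base axis. Payload 7.2 kg.
Tool frame: the origin (TCP) lies midway between the tips of the shut fingers; the grasp point (between the pads) lies 19 mm behind it; z points along the fingers, y is the direction in which the jaws open and shut (so a half turn about z gives the same grasp; the last joint's range is limited). The gripper opens to 85 mm and grips with 20 to 120 N. Pads are 22 mm wide; open, the fingers measure 114 mm over their backs; the gripper's body (76 mm by 85 mm) begins 54 mm behind the grasp point. The pads swing forward as they close: fully open they stand 13 mm farther back than shut.
Start: joints at [-1.262, 0.411, -0.013, 1.596, 0.006, 1.134, -0.082], TCP at [229.976, 581.154, 231.297] pointing down, gripper open.
Joint ranges: [-2.95, 2.95], [-0.29, 1.99], [-1.47, 1.44], [0.14, 2.54], [-1.03, 4.17], [0.13, 1.85], [-2.86, 2.86]. Speed limits (rad/s): [2.39, 2.39, 3.01, 3.01, 3.14, 3.14, 3.14].

### API

Orientations are given as [roll, pitch, yaw] about the fixed x, y, z axes, in that order (R = Rz(yaw) Ry(pitch) Rx(roll)).
In Python, from rig import get_state, capture, calibration, hand_in gives the robot as it stands.
- The arm moves only by the shell command python3 -m creep 'ROWS' [OPENING] [FORCE]. ROWS is text: rows parted by semicolons, each of 6 numbers parted by spaces: the shift along the tool's x, y, z in mm, then the turn, a rotation vector about the tool's x, y, z in rad. In form: dx dy dz rx ry rz; .... A call has 1 to 12 rows; each row is the pose to reach, as a shift and turn from the pose commanded when the call began, along the tool's axes at that moment; what a row does not reach only later rows make up. A row lasts 1/10 s, in which the tool goes at most 50 mm and 8.59 degrees, less where a joint would pass 70% of its speed; a pose out of reach is approached as far as the arm can. A call with a gripper value outside its range is refused whole. OPENING is the closure, from 0 (fully open) to 1 (shut), set as the call begins (- or left out, the last holds). The fingers move at their own pace and stop on an object; FORCE is the grip in N (left out, the last holds). Time passes only in rows, so rows that repeat a pose let the fingers close. It gives the time, the measured TCP pose, the force and the opening at its end, in the units of the state.
- get_state(): the state, without advancing time (a new reading comes with each control period).
- capture(name): name is "side" or "top" or "wrist"; returns the picture (480x640x3 uint8, red, green, blue); there is no depth.
- calibration(name): a dict with "mtx" (3x3 intrinsics, pixels), "k1" (the pictures are not rectified: a ray, as slopes to the right and down, at radius r is drawn at 1 + k1 r^2 times it, then the intrinsics apply), "R" (3x3) and "t" (3): a world point X has camera coordinates R X + t; the wrist camera has in their place "mount" (4x4, takes a point from camera to tool coordinates, whose origin is the TCP and whose axes are the flange's). Camera axes: x right, y down, z forward; pixel columns grow to the right and rows downward; lengths in mm; the calibration is good to about 2 mm. A picture is of the moment at which its call begins: read the wrist's pose just before it. calibration takes no time and is no camera call.
- hand_in(): hands the job in, once; it reports no verdict.
The state is a dict: "time_s": time; "joint_positions": joint angles; "qvel": joint speeds; "joint_torque": joint torques, N m; "tool_pos": TCP position; "orientation": TCP orientation; "ft_force": force on the tool from outside, world axes, zero at the start; "moment": the same for the moment, N m; "width": finger opening in mm.
Only numpy, scipy, OpenCV 4.12 (cv2) and the standard library are available. Lean on these libraries where they do the work, as an engineer would, in place of code of your own. Each camera call takes 0.05 s, during which the arm holds its last target. There are 200 camera calls.

### The job

Release the slide case's red transit rivet with the pry bar: lay the bar on the black pry rest with its fork under the red pin head and let go of it there, then press the bar's handle down until the pin has popped fully up. Then take the bar again and lay it flat in the blue tray. Do not touch the red pin with the gripper, and leave the bottle and the slide box where they stand.

Things in the scene. Friction and masses are not known exactly. Their poses are not given: they have to be found in the camera images.
- case: Slide transport case, fixed to the table: a flat box, 200 x 200 mm and 45 mm high, grey below, white lid with a blue panel. Origin on the table exactly below the rivet's axis; z up. The case spans x -62 to +138 mm and y -100 to +100 mm in its own frame; -x is the front edge, over which the bar's handle overhangs.
- rivet (a point): Point on the rivet's axis at the underside of the pin head while the pin is home: 66 mm above the table, 21 mm above the lid. Below it stands a fixed black collar of 16 mm diameter, from the lid up to this point. Axes as the case.
- pin (a joint): How far the rivet's red centre pin is up: 0 home (its head sits on the collar), 0.012 m popped fully up at its stop. The head is a red disc of 44 mm diameter, 7 mm thick, its underside at 66 mm when home. It is held by friction of about 22 N both ways and stays where it is left; no spring.
- pry_rest (a point): Top line of the black pry rest, a fixed round rib (8 mm diameter, 60 mm long across the case's y, on the lid) 50 mm in front (-x) of the rivet's axis; its top is 53 mm above the table. It is the fulcrum. Axes as the case.
- pry_bar: Loose pry bar, 195 mm long, about 0.14 kg, underside flat throughout. Origin at the underside, middle of its length (near the centre of mass); x to the fork, z up. Orange handle from x -97 to +17 mm, 26 mm wide, 14 mm thick; steel blade from x +17 to +97 mm, 38 mm wide, 5 mm thick, its end a fork: a slot 22 mm wide, open at the tip and 28 mm long, between two 8 mm prongs.
- fork (a point): On the bar's blade: middle of the fork's slot, at the blade's top face (bar frame x +83.5 mm, z 5 mm). It belongs on the rivet's axis, within about 10 mm. Let go on the pry rest with the fork there, the bar is heavier at the handle, tips by about 0.12 rad and stays, its fork hooked under the head. Axes as the bar.
- press_spot (a point): On the top face of the bar's handle near its end (bar frame x -85 mm, z 14 mm): the place to press down, with about 12 to 15 N. With the pin at its stop the bar slopes about 0.3 rad and its handle still clears the table; it stays so when let go. Axes as the bar.
- tray: Blue open tool tray, fixed to the table: 240 (x) x 130 (y) mm outside, 18 mm high, walls and floor 4 to 5 mm. Origin under its centre, z up.
- bottle: Amber bottle, 56 mm diameter, 110 mm high; origin under its centre. Leave alone.
- slide_box: Green box with white lid, 80 x 100 x 35 mm; origin under its centre. Leave alone.
Not all that is in view belongs to the job. There is more than one size of the pry_bar; the one meant has the size given above.

How it is judged:
By the outcome, as a careful person would: the job done as asked, in the order asked, and still so for the second after the job is handed in, with the robot touching nothing.
It also fails if it takes over 64 s, if anything falls off the work surface, if the arm or the gripper's body presses on something with over 40 N, if the wrist force passes 120 N, or if a joint passes its speed limit or range.

## Working session

There is one attempt and no reset: what is moved stays moved. The work goes in short steps, Python scripts to look and compute and a shell command to move; the robot and the scene stay as the last step left them, time stands still between calls to the robot, and variables do not carry over. Pictures are saved under pics/ and viewed, about 8 in all and at most 12, crops included, and the job is handed in when it is done.

```bash
ls; mkdir -p pics
python3 - <<'E'
from rig import *
import cv2,numpy as np
s=get_state();print({k:np.round(v,3).tolist() for k,v in s.items()})
for n in("top","side","wrist"):
    im=capture(n);cv2.imwrite(f"pics/{n}0.png",im[:,:,::-1])
    print(n,{k:np.round(v,3).tolist() for k,v in calibration(n).items()})
E
```

```text
pics
{'time_s': 0.0, 'joint_positions': [-1.262, 0.412, -0.013, 1.597, 0.006, 1.134, -0.082], 'qvel': [0.0, -0.001, -0.001, -0.002, 0.0, 0.003, 0.001], 'joint_torque': [0.001, -60.064, 0.682, -29.942, 0.014, 0.011, -0.0], 'tool_pos': [229.799, 580.668, 230.425], 'orientation': [-3.14, 0.0, 2.765], 'ft_force': [0.421, 1.63, -0.88], 'moment': [-0.031, -0.023, 0.045], 'width': 85.243}
top {'mtx': [[548.677, 0.0, 321.53], [0.0, 548.677, 238.847], [0.0, 0.0, 1.0]], 'k1': -0.044, 'R': [[-0.008, -1.0, -0.003], [-0.998, 0.008, -0.057], [0.057, 0.002, -0.998]], 't': [39.321, 520.383, 1376.516]}
side {'mtx': [[558.248, 0.0, 309.974], [0.0, 558.248, 241.394], [0.0, 0.0, 1.0]], 'k1': -0.038, 'R': [[-0.994, -0.108, 0.004], [-0.069, 0.609, -0.79], [0.083, -0.786, -0.613]], 't': [528.717, 95.183, 1075.664]}
wrist {'mtx': [[335.873, 0.0, 320.874], [0.0, 335.873, 235.483], [0.0, 0.0, 1.0]], 'k1': 0.019, 'mount': [[0.001, -0.962, -0.272, 69.443], [1.0, 0.001, 0.001, 0.549], [-0.001, -0.272, 0.962, -142.814], [0.0, 0.0, 0.0, 1.0]]}
```

View pics/top0.png

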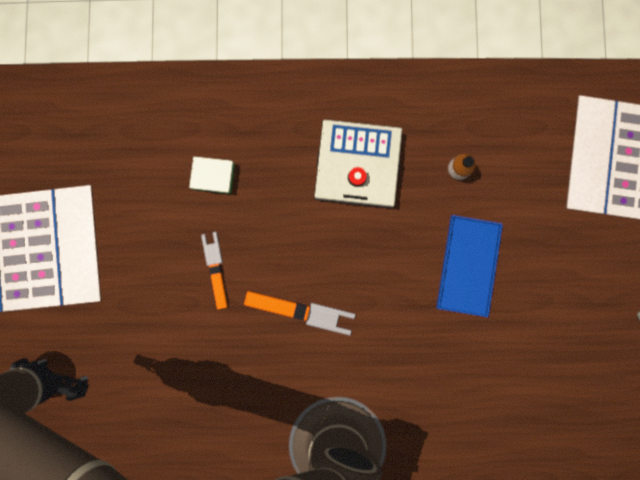

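View pics/side0.png

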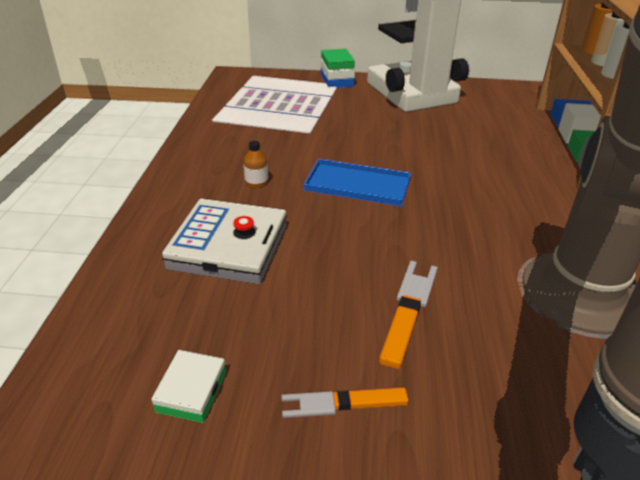

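The top view shows two orange bars: A at (215,270), about 77 px or 190 mm long, and B at (300,312), about 113 px or 280 mm long. A matches the 195 mm in the description. The rivet head is at (358,176), the rest at (355,197), the tray at (470,266), and the bottle and slide box at (462,167) and (212,175). In the side view, bar A is at (345,402) and the rivet at (244,225).

```bash
cat > h.py <<'E'
from rig import *
import cv2,numpy as np
from scipy.spatial.transform import Rotation as Ro
def cam(n,s=None):
    c=calibration(n);K=np.array(c["mtx"]);k=c["k1"]
    if n=="wrist":
        T=np.eye(4);T[:3,:3]=Ro.from_euler("xyz",s["orientation"]).as_matrix();T[:3,3]=s["tool_pos"]
        W=np.linalg.inv(T@np.array(c["mount"]));R,t=W[:3,:3],W[:3,3]
    else: R,t=np.array(c["R"]),np.array(c["t"])
    return K,np.array([k,0,0,0,0.]),R,t
def ray(C,px):
    K,d,R,t=C
    u=cv2.undistortPoints(np.array(px,float).reshape(-1,1,2),K,d).reshape(-1,2)
    return -R.T@t,np.c_[u,np.ones(len(u))]@R
def onz(C,px,z):
    o,v=ray(C,px);return o+v*((z-o[2])/v[:,2])[:,None]
def tri(CA,a,CB,b):
    o,v=ray(CA,a);p,w=ray(CB,b);out=[]
    for x,y in zip(v,w):
        s=np.linalg.lstsq(np.c_[x,-y],p-o,rcond=None)[0];q,r=o+x*s[0],p+y*s[1]
        out.append([*(q+r)/2,np.linalg.norm(q-r)])
    return np.array(out)
def proj(C,X):
    K,d,R,t=C;return cv2.projectPoints(np.array(X,float).reshape(-1,3),cv2.Rodrigues(R)[0],t,K,d)[0].reshape(-1,2)
def mask(im,lo,hi): return cv2.inRange(cv2.cvtColor(im,cv2.COLOR_RGB2HSV),lo,hi)
COL=dict(orange=((8,200,150),(18,255,255)),red=((0,190,110),(4,255,255)),blue=((105,150,60),(120,255,255)),steel=((0,0,130),(180,40,215)),black=((0,0,0),(180,255,40)))
def blobs(im,c,amin=60,roi=None):
    m=mask(im,*COL[c])
    if c=="red":m|=mask(im,(176,190,110),(180,255,255))
    if roi:
        q=np.zeros_like(m);x0,y0,x1,y1=roi;q[y0:y1,x0:x1]=255;m&=q
    cs=[k for k in cv2.findContours(m,0,2)[0] if cv2.contourArea(k)>amin]
    return sorted(cs,key=cv2.contourArea,reverse=True)
E
python3 - <<'E'
from h import *
np.set_printoptions(precision=1,suppress=True)
for n in("top","side"):
    im=cv2.imread(f"pics/{n}0.png")[:,:,::-1].copy()
    for c in("orange","red","blue"):
        for k in blobs(im,c,50)[:5]:
            r=cv2.minAreaRect(k);print(n,c,np.array(r[0]),np.array(r[1]),cv2.boxPoints(r).round(1).tolist())
a=cv2.imread("pics/top0.png");b=cv2.imread("pics/side0.png")
A=cv2.resize(a[220:320,180:280],(400,400),interpolation=2);A2=cv2.resize(a[110:215,305:410],(400,400),interpolation=2)
B=cv2.resize(b[195:275,160:300],(400,228),interpolation=2);B2=cv2.resize(b[370:430,275:415],(400,171),interpolation=2)
cv2.imwrite("pics/crop1.png",np.vstack([np.hstack([A,A2]),np.hstack([B[:171],B2])]))
E
```

```text
top orange [269.4 303.8] [51.2 15.2] [[242.6999969482422, 304.79998779296875], [246.5, 290.1000061035156], [296.1000061035156, 302.79998779296875], [292.29998779296875, 317.5]]
top orange [218.3 291. ] [35.7 10.6] [[209.8000030517578, 274.3999938964844], [220.1999969482422, 272.5], [226.8000030517578, 307.5], [216.3000030517578, 309.5]]
top red [357.3 176.3] [16.3 15.6] [[346.0, 176.0], [357.0, 165.0], [368.5, 176.5], [357.5, 187.5]]
top blue [469.3 265.8] [52.  94.3] [[436.3999938964844, 308.3999938964844], [451.0, 215.1999969482422], [502.29998779296875, 223.3000030517578], [487.70001220703125, 316.3999938964844]]
side orange [397.8 336.6] [22.8 62. ] [[377.20001220703125, 362.3999938964844], [396.79998779296875, 303.6000061035156], [418.3999938964844, 310.79998779296875], [398.79998779296875, 369.6000061035156]]
side orange [378.6 397.3] [17.8 58.5] [[348.79998779296875, 390.3999938964844], [407.1000061035156, 386.3999938964844], [408.3999938964844, 404.20001220703125], [350.0, 408.20001220703125]]
side orange [252.5 157.5] [11. 13.] [[246.0, 152.0], [259.0, 152.0], [259.0, 163.0], [246.0, 163.0]]
side red [243. 223.] [12. 18.] [[234.0, 217.0], [252.0, 217.0], [252.0, 229.0], [234.0, 229.0]]
side blue [356.8 181. ] [101.8  33.7] [[303.79998779296875, 189.3000030517578], [309.29998779296875, 156.10000610351562], [409.70001220703125, 172.60000610351562], [404.20001220703125, 205.89999389648438]]
side blue [567.1 104.9] [21.7 39.4] [[544.7000122070312, 107.0999984741211], [577.2000122070312, 84.80000305175781], [589.5, 102.69999694824219], [557.0, 125.0]]
side blue [336.6  80.9] [33.3 11.8] [[319.0, 82.4000015258789], [322.0, 71.0], [354.20001220703125, 79.30000305175781], [351.29998779296875, 90.69999694824219]]
```

View pics/crop1.png

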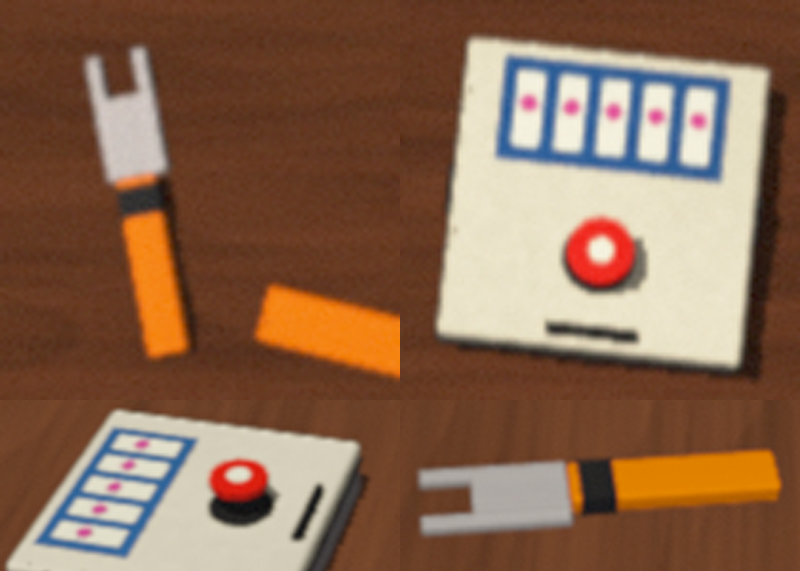

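Close crop: bar A has the fork and proportions described, with its prong tips at top px (203,234) and (214,232) and its handle end at (222,308). The case front, with the rest from (343,196) to (367,198), faces the robot.

Run:
```python
from h import *
np.set_printoptions(precision=1,suppress=True)
T=cam("top");S=cam("side")
def p(n,a,b):print(n,tri(T,a,S,b))
p("tips L,R",[(203.2,234.5),(214.5,232.5)],[(282,413),(282,394.5)])
p("hend",[(217,309.2),(227,307.5)],[(407.7,400.8),(406.3,388.2)])
p("pin top",[(357.5,175.4)],[(243.7,221.3)])
p("rest L,R",[(343.3,195.8),(367.2,198.5)],[(264,244),(272,225.8)])
print("tips z5",onz(T,[(203.2,234.5),(214.5,232.5)],5));print("hend z14",onz(T,[(217,309.2),(227,307.5)],14))
print("lid",onz(T,[(323.4,119.7),(402.1,127.8),(394.8,207.1),(314.7,198.7)],45))
print("pin z73",onz(T,[(357.5,175.4)],73),onz(S,[(243.7,221.3)],73)); print("rest",onz(T,[(343.3,195.8),(367.2,198.5)],53),onz(S,[(264,244),(272,225.8)],53))
print("tray",onz(T,[(436.4,308.4),(451,215.2),(502.3,223.3),(487.7,316.4)],18))
print("B len",onz(T,[(246,298),(354,325)],8))
```

```text
tips L,R [[536.6 339.2   1.7   3.1]
 [541.  309.    6.9   2.9]]
hend [[345.6 301.4   9.6   2.3]
 [348.4 276.4   8.1   0.4]]
pin top [[672.8 -54.2  71.2   0.6]]
rest L,R [[626.4 -20.   43.5   0.5]
 [619.4 -79.3  46.1   1.4]]
tips z5 [[534.8 338.3   5. ]
 [539.7 309.3   5. ]]
hend z14 [[344.8 300.7  14. ]
 [348.9 275.3  14. ]]
lid [[ 819.3   28.1   45. ]
 [ 797.2 -169.7   45. ]
 [ 596.7 -148.    45. ]
 [ 619.3   51.4   45. ]]
pin z73 [[672.2 -54.2  73. ]] [[672.4 -51.8  73. ]]
rest [[624.9 -19.6  53. ]
 [617.7 -78.8  53. ]] [[624.2  -8.1  53. ]
 [618.3 -70.   53. ]]
tray [[ 342.8 -252.6   18. ]
 [ 578.1 -294.3   18. ]
 [ 556.5 -425.1   18. ]
 [ 321.4 -382.1   18. ]]
B len [[372.3 228.    8. ]
 [302.2 -45.2   8. ]]
```

Bar A: centre about (442,306), yaw 0.186, length 194 mm. B is 282 mm, so A is the one. Rivet about (671.5,-54.5), case yaw -0.113. Tray centre (450,-338), yaw -0.176. Moving above the bar with tool x along the bar's x, so that the wrist camera is on the fork side.

```bash
python3 -m creep '-23 -16 8 0 0 .125; -47 -31 17 0 0 .25; -70 -47 25 0 0 .375; -94 -63 34 0 0 .5; -117 -78 42 0 0 .625; -141 -94 51 0 0 .75; -164 -110 59 0 0 .875; -188 -126 67 0 0 1; -211 -141 76 0 0 1.125; -235 -157 84 0 0 1.25; -258 -173 93 0 0 1.375; -281.6 -188.4 101 0 0 1.5' 0.35
python3 -m creep '0 0 0 0 0 .12; 0 0 0 0 0 .24; 0 0 0 0 0 .36; 0 0 0 0 0 .48; 0 0 0 0 0 .6; 0 0 0 0 0 .72; 0 0 0 0 0 .84; 0 0 0 0 0 .96; 0 0 0 0 0 1.08; 0 0 0 0 0 1.08; 0 0 0 0 0 1.08'
python3 - <<'E'
from h import *
s=get_state();im=capture("wrist");cv2.imwrite("pics/w1.png",im[:,:,::-1]);np.set_printoptions(precision=2,suppress=True)
C=cam("wrist",s);print(s["joint_positions"],s["width"],s["time_s"])
for c in("orange","steel"):
  for k in blobs(im,c,400)[:4]:
    r=cv2.minAreaRect(k);print(c,r);print(onz(C,cv2.boxPoints(r),14 if c=="orange" else 5))
E
```

```text
time_s: 1.35
tool_pos: [422.8, 301.3, 129.8]
orientation: [-3.141, 0.0, 1.26]
ft_force: [0.2, 0.1, -1.0]
width: 55.5
time_s: 2.45
tool_pos: [422.3, 302.4, 130.2]
orientation: [3.141, 0.0, 0.189]
ft_force: [-0.4, -0.2, 0.1]
width: 55.6
[-1.21  0.4   0.64  1.99 -0.31  0.85 -1.79] 55.607325085118354 2.45
orange ((465.4784240722656, 322.36810302734375), (150.61972045898438, 32.82859802246094), 24.393739700317383)
[[367.71 232.65  14.  ]
 [396.44 228.29  14.  ]
 [362.77  97.16  14.  ]
 [331.68  98.07  14.  ]]
steel ((590.4419555664062, 373.5609436035156), (77.60151672363281, 42.047454833984375), 25.201122283935547)
[[321.8   70.56   5.  ]
 [362.9   69.51   5.  ]
 [342.95  -4.9    5.  ]
 [300.15  -6.56   5.  ]]
steel ((234.7274169921875, 303.21502685546875), (16.504066467285156, 54.025638580322266), 21.595312118530273)
[[315.93 377.25   5.  ]
 [367.3  365.78   5.  ]
 [364.19 352.12   5.  ]
 [312.37 363.05   5.  ]]
steel ((407.0890197753906, 303.40411376953125), (53.95597839355469, 16.970970153808594), 69.44395446777344)
[[386.57 235.92   5.  ]
 [394.51 223.92   5.  ]
 [350.64 194.96   5.  ]
 [342.09 207.33   5.  ]]
```

View pics/w1.png

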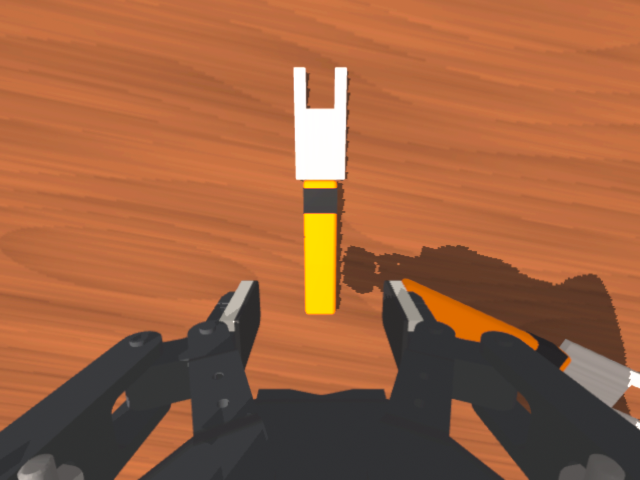

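The wrist view shows the bar centred at column 320, its prong tips at rows 67 (columns 294-347), its blade root at row 180, and its handle end at (320,314). The jaws stand either side, and the longer bar B lies clear to the right.

Run:
```python
from h import *
np.set_printoptions(precision=1,suppress=True)
s=get_state();C=cam("wrist",s)
print(onz(C,[(320.5,67.5),(320,180)],5),onz(C,[(320.5,180),(320.5,313)],14))
print(proj(C,[s["tool_pos"]]))
```

```text
[[539.6 325.9   5. ]
 [460.3 311.2   5. ]] [[461.4 310.9  14. ]
 [350.2 289.6  14. ]]
[[322.2 294.9]]
```

```bash
python3 -m creep '2 -0.7 25 0 0 0; 2 -0.7 50 0 0 0; 2 -0.7 75 0 0 0; 2 -0.7 95 0 0 0; 2 -0.7 110 0 0 0; 2 -0.7 120 0 0 0; 2 -0.7 125 0 0 0; 2 -0.7 127 0 0 0; 2 -0.7 127 0 0 0'
python3 -m creep '0 0 0 0 0 0; 0 0 0 0 0 0; 0 0 0 0 0 0; 0 0 0 0 0 0; 0 0 0 0 0 0; 0 0 0 0 0 0; 0 0 0 0 0 0' 1 70
python3 -m creep '0 0 -10 0 0 0; 0 0 -25 0 0 0; 0 0 -45 0 0 0; 0 0 -70 0 0 0; 0 0 -95 0 0 0; 0 0 -115 0 0 0; 0 0 -125 0 0 0; 0 0 -125 0 0 0'
python3 - <<'E'
from h import *
im=capture("wrist");cv2.imwrite("pics/w2.png",im[:,:,::-1])
cv2.imwrite("pics/s2.png",capture("side")[:,:,::-1])
E
```

```text
time_s: 3.4
tool_pos: [424.6, 303.6, 3.6]
orientation: [-3.141, -0.0, 0.185]
ft_force: [0.4, 0.3, 0.4]
width: 55.3
time_s: 4.1
tool_pos: [424.6, 303.7, 4.2]
orientation: [-3.141, -0.001, 0.185]
ft_force: [-1.4, -0.6, 7.1]
width: 23.9
time_s: 4.9
tool_pos: [424.9, 304.1, 130.0]
orientation: [-3.139, -0.002, 0.185]
ft_force: [-0.3, 0.2, -1.3]
width: 24.1
```

View pics/w2.png

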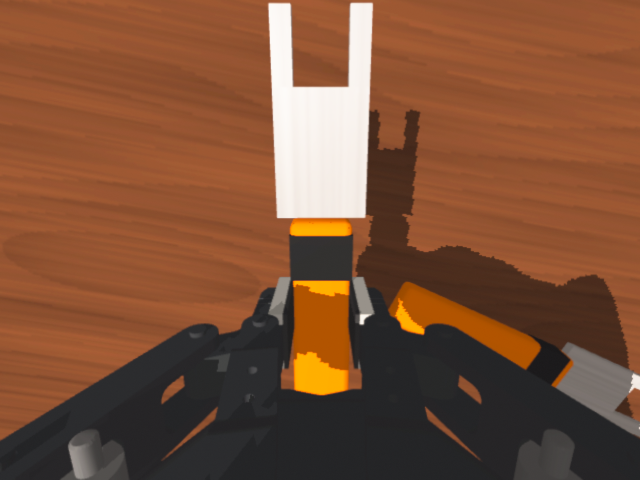

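The bar is held with its fork ahead: tips at row 4 (columns 269-373), slot bottom at row 87 (columns 292-349), blade root at row 217 (columns 277-366). Next, solvePnP for how it sits in the tool.

```bash
cat >> h.py <<'E'
OBJ=np.array([(97.5,19,5),(97.5,11,5),(97.5,-11,5),(97.5,-19,5),(69.5,11,5),(69.5,-11,5),(17,19,5),(17,-19,5)],float)
def barpnp(px,obj=OBJ):
    c=calibration("wrist");M=np.array(c["mount"])
    ok,r,t=cv2.solvePnP(obj,np.array(px,float),np.array(c["mtx"]),np.array([c["k1"],0,0,0,0.]))
    T=np.eye(4);T[:3,:3]=cv2.Rodrigues(r)[0];T[:3,3]=t.ravel()
    e=cv2.projectPoints(obj,r,t,np.array(c["mtx"]),np.array([c["k1"],0,0,0,0.]))[0].reshape(-1,2)-px
    return M@T,e
def toolT(s):
    T=np.eye(4);T[:3,:3]=Ro.from_euler("xyz",s["orientation"]).as_matrix();T[:3,3]=s["tool_pos"];return T
E
python3 - <<'E'
from h import *
np.set_printoptions(precision=2,suppress=True)
px=[(269,3.5),(291,3.5),(350,3.5),(373,3.5),(292.5,87),(349,87),(277,217.5),(366,217.5)]
B,e=barpnp(px);print(B,e.round(1).tolist())
s=get_state();W=toolT(s)@B;print(W[:3,3],Ro.from_matrix(W[:3,:3]).as_euler("xyz"))
# side check: blade/handle in side view, predicted pixels of fork tip and handle end
S=cam("side");f=lambda p:(W@np.r_[p,1])[:3]
print(proj(S,[f((97.5,0,0)),f((-97.5,0,7)),f((97.5,19,5))]))
a=cv2.imread("pics/s2.png");print(proj(S,[s["tool_pos"]]))
u,v=proj(S,[s["tool_pos"]])[0].astype(int);cv2.imwrite("pics/s2c.png",cv2.resize(a[max(v-100,0):v+80,u-130:u+110],None,fx=3,fy=3,interpolation=2));print(u-130,v-100)
E
```

```text
[[ 1.   -0.    0.01 19.76]
 [-0.   -1.    0.   -0.43]
 [ 0.01 -0.   -1.    4.48]
 [ 0.    0.    0.    1.  ]] [[0.0, 0.1], [-0.2, 0.1], [0.6, -0.0], [-0.6, -0.1], [0.4, -0.3], [0.1, -0.4], [0.6, 0.5], [-0.9, 0.2]]
[443.29 307.51 123.62] [0.   0.01 0.19]
[[280.43 353.86]
 [416.56 341.42]
 [280.84 361.94]]
[[362.66 346.19]]
232 246
```

View pics/s2c.png

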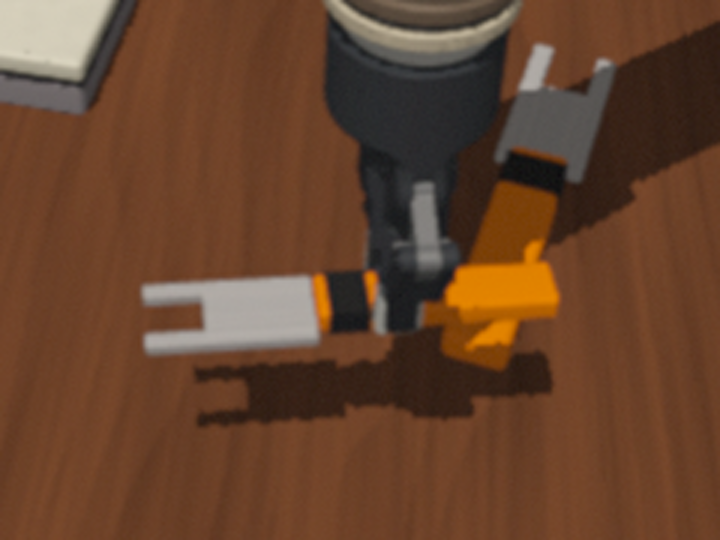

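PnP matches the side view within about 1 px: the bar is level in the jaws, with its origin at tool (19.8,-0.4,+4.5). Moving to look from above, 20 mm short of the rivet.

```bash
python3 -m creep '3 20 -5 0 0 .02; 7 50 -20 0 0 .05; 13 85 -20 0 0 .08; 20 120 -20 0 0 .11; 26 157 -20 0 0 .14; 32 194 -20 0 0 .17; 38 231 -20 0 0 .2; 44 268 -20 0 0 .23; 49 303 -20 0 0 .26; 54 333 -20 0 0 .28; 57 354 -20 0 0 .298; 58.5 362 -20 0 0 .298'
python3 -m creep '0 0 0 0 0 0;0 0 0 0 0 0;0 0 0 0 0 0'
python3 - <<'E'
from h import *
s=get_state();im=capture("wrist");cv2.imwrite("pics/w3.png",im[:,:,::-1]);np.set_printoptions(precision=2,suppress=True)
C=cam("wrist",s);print(s["tool_pos"],s["orientation"])
for k in blobs(im,"red",200)[:2]:
    r=cv2.fitEllipse(k);print(r);print(onz(C,[r[0]],70))
E
```

```text
time_s: 6.2
tool_pos: [547.9, -45.3, 147.6]
orientation: [3.14, 0.001, -0.118]
ft_force: [-0.5, 0.7, -0.5]
width: 23.6
time_s: 6.5
tool_pos: [548.0, -40.2, 148.0]
orientation: [-3.141, 0.001, -0.111]
ft_force: [-0.4, 1.0, -1.4]
width: 24.1
[547.96 -40.15 147.95] [-3.14  0.   -0.11]
((319.82147216796875, 31.99958038330078), (62.37272262573242, 95.35009002685547), 1.3121755123138428)
[[676.21 -52.94  70.  ]]
```

View pics/w3.png

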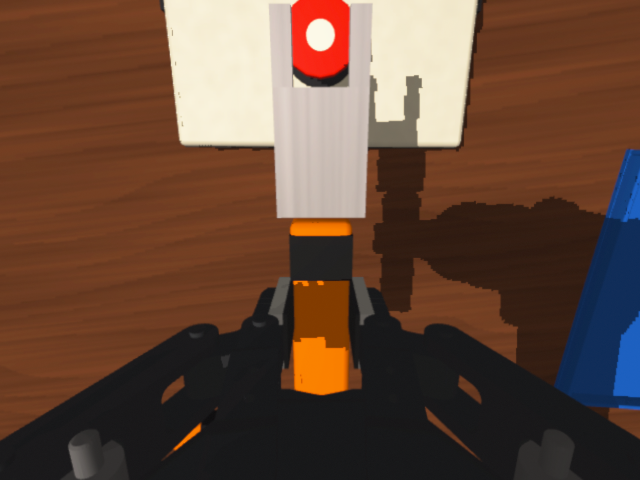

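Wrist view: the white dot on the red head is at (320,34), centred between the prongs (291/350). The lid's front edge runs level from (183,146) to (462,146).

Run:
```python
from h import *
np.set_printoptions(precision=2,suppress=True)
s=get_state();C=cam("wrist",s);im=cv2.imread("pics/w3.png")[:,:,::-1]
w=(im[10:60,295:347].min(2)>150).astype(np.uint8);ys,xs=np.nonzero(w);p=(xs.mean()+295,ys.mean()+10);print("white",p,len(xs))
P=onz(C,[p],73);E=onz(C,[(183,146),(462,146)],45);print(P,E,np.arctan2(E[0,0]-E[1,0],E[0,1]-E[1,1]))
T=np.linalg.inv(toolT(s));print("tool frame pin",T@np.r_[P[0],1],"edge mid",T@np.r_[E.mean(0),1])
print("top/side pin in tool",T@np.r_[672.3,-53.5,73,1])
```

```text
white (np.float64(319.91432584269666), np.float64(34.4002808988764)) 712
[[674.38 -52.83  73.  ]] [[ 623.12   50.08   45.  ]
 [ 601.6  -145.28   45.  ]] 0.10971960356347234
tool frame pin [126.98  -1.41  75.01   1.  ] edge mid [ 64.78   0.29 103.05   1.  ]
top/side pin in tool [124.99  -0.51  75.01   1.  ]
```

Pin at tool x about 126.5, y about -1, and the fork at x 103.3; yaw agrees. Backing off 22 mm, then lowering to insertion height.

```bash
python3 -m creep '-10 -.6 0 0 0 0; -22 -.6 5 0 0 0; -22 -.6 25 0 0 0; -22 -.6 45 0 0 0; -22 -.6 65 0 0 0; -22 -.6 78 0 0 0; -22 -.6 84 0 0 0; -22 -.6 86 0 0 0; -22 -.6 86 0 0 0; -22 -.6 86 0 0 0'
python3 - <<'E'
from h import *
s=get_state();np.set_printoptions(precision=2,suppress=True)
C=cam("side");B=toolT(s)@np.array([19.8,-.43,4.48,1]);W=capture("wrist");S=capture("side")
print(s["tool_pos"],s["orientation"],s["ft_force"])
a=cv2.resize(S[190:270,180:330],None,fx=3,fy=3,interpolation=2)[:,:,::-1];b=W[0:240,120:520][:,:,::-1]
c=np.zeros((480,450,3),np.uint8);c[:240]=a;c[240:,:400]=b;cv2.imwrite("pics/c4.png",c)
E
```

```text
time_s: 7.55
tool_pos: [527.1, -38.6, 63.0]
orientation: [-3.141, -0.001, -0.113]
ft_force: [0.6, -0.1, -1.2]
width: 23.4
[527.06 -38.64  62.97] [-3.14 -0.   -0.11] [ 0.61 -0.1  -1.19]
```

View pics/c4.png

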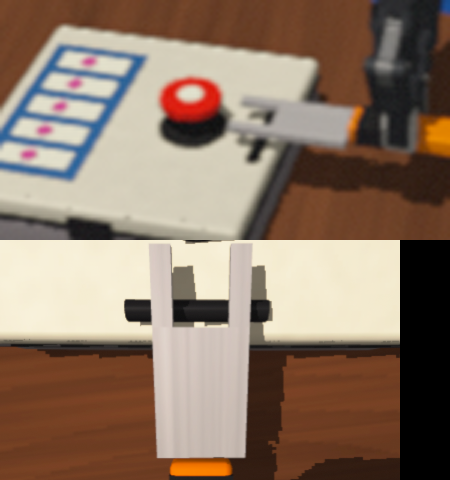

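Side: the fork stands at head-underside height, just before the collar. Wrist: the rest spans columns 245-391 (mid 318) against the slot mid 320.5, so shift 0.7 mm left. Then slide in.

```bash
python3 -m creep '5 -.7 1 0 0 0; 12 -.7 1 0 0 0; 18 -.7 1 0 0 0; 24 -.7 1 0 0 0; 24 -.7 1 0 0 0'
python3 -m creep '4 0 0 0 0 0; 8 0 0 0 0 0; 12 0 0 0 0 0; 16 0 0 0 0 0; 20 0 0 0 0 0; 20 0 0 0 0 0;20 0 0 0 0 0'
python3 - <<'E'
from h import *
s=get_state();W=capture("wrist");S=capture("side")
print(np.round(s["tool_pos"],1),s["orientation"],s["ft_force"])
a=cv2.resize(S[190:270,180:330],None,fx=3,fy=3,interpolation=2)[:,:,::-1];b=W[0:240,120:520][:,:,::-1]
c=np.zeros((480,450,3),np.uint8);c[:240]=a;c[240:,:400]=b;cv2.imwrite("pics/c5.png",c)
E
```

```text
time_s: 8.15
tool_pos: [551.6, -40.9, 61.3]
orientation: [3.141, -0.001, -0.113]
ft_force: [-0.2, -0.8, -1.7]
width: 23.5
time_s: 8.85
tool_pos: [570.3, -42.9, 61.2]
orientation: [3.142, 0.0, -0.113]
ft_force: [0.7, -0.2, -1.0]
width: 23.7
[570.3 -42.9  61.2] [ 3.14157158e+00  2.02882131e-04 -1.13328664e-01] [ 0.67461771 -0.20824695 -1.02466718]
```

View pics/c5.png

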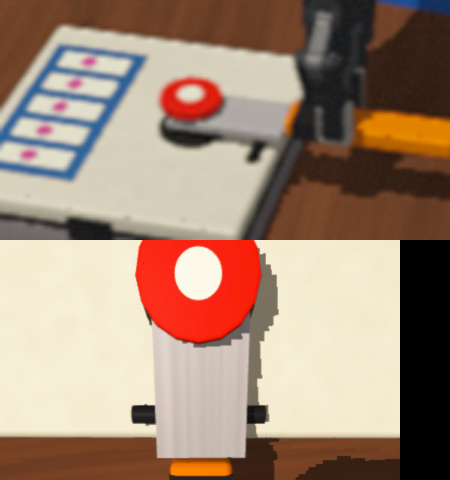

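The fork is under the head on both sides of the collar, with the rest centred under the blade and no contact force. Lowering onto the rest and letting go.

```bash
python3 -m creep '0 0 1 0 0 0; 0 0 2 0 0 0; 0 0 3 0 0 0; 0 0 3 0 0 0'
python3 -m creep '0 0 0 0 0 0; 0 0 0 0 0 0;0 0 0 0 0 0; 0 0 0 0 0 0; 0 0 0 0 0 0;0 0 0 0 0 0' 0.35
python3 -m creep '0 0 -10 0 0 0; 0 0 -25 0 0 0; 0 0 -45 0 0 0; 0 0 -65 0 0 0; 0 0 -80 0 0 0; 0 0 -90 0 0 0; 0 0 -90 0 0 0; 0 0 -90 0 0 0'
python3 - <<'E'
from h import *
s=get_state();W=capture("wrist");S=capture("side");cv2.imwrite("pics/w6.png",W[:,:,::-1]);cv2.imwrite("pics/s6.png",S[:,:,::-1])
print(np.round(s["tool_pos"],1),s["orientation"],s["ft_force"])
a=cv2.resize(S[190:270,180:330],None,fx=3,fy=3,interpolation=2)[:,:,::-1];b=cv2.resize(W,(450,338))[:,:,::-1]
cv2.imwrite("pics/c6.png",np.vstack([a,b]))
E
```

```text
time_s: 9.35
tool_pos: [570.2, -42.8, 58.1]
orientation: [3.142, 0.0, -0.113]
ft_force: [-0.1, 0.1, -1.1]
width: 24.0
time_s: 9.95
tool_pos: [570.4, -42.9, 58.3]
orientation: [-3.142, -0.0, -0.113]
ft_force: [0.8, 0.4, 0.4]
width: 55.1
time_s: 10.75
tool_pos: [570.2, -42.6, 148.1]
orientation: [-3.141, 0.0, -0.113]
ft_force: [0.3, 0.8, -0.6]
width: 55.5
[570.2 -42.6 148.1] [-3.14129602e+00  2.03498584e-04 -1.12891838e-01] [ 0.33780889  0.80955606 -0.62842734]
```

View pics/c6.png

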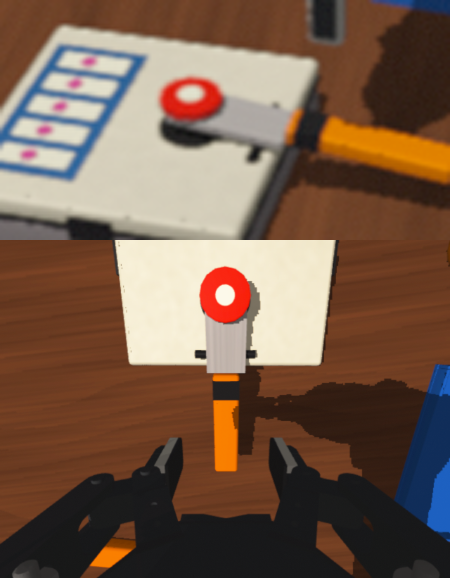

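The bar rests tipped with its fork hooked under the head. Shutting the fingers and moving over the press spot.

```bash
python3 -m creep '-20 0 0 0 0 0; -45 0 0 0 0 0; -65 0 10 0 0 0; -70 0 30 0 0 0; -70 0 50 0 0 0; -70 0 68 0 0 0; -70 0 78 0 0 0; -70 0 78 0 0 0' 1
python3 -m creep '0 0 5 0 0 0; 0 0 10 0 0 0; 0 0 13 0 0 0; 0 0 15 0 0 0; 0 0 15 0 0 0'
python3 -m creep '0 0 2 0 0 0; 0 0 4 0 0 0; 0 0 5 0 0 0; 0 0 5 0 0 0'
python3 -m creep '0 0 2 0 0 0; 0 0 4 0 0 0; 0 0 5 0 0 0; 0 0 5 0 0 0'
```

```text
time_s: 11.65
tool_pos: [499.7, -35.1, 68.9]
orientation: [3.141, 0.003, -0.113]
ft_force: [-0.4, -1.1, 1.3]
width: 0.3
time_s: 12.15
tool_pos: [500.8, -34.9, 55.2]
orientation: [-3.142, 0.0, -0.113]
ft_force: [0.8, 0.2, -0.9]
width: -0.1
time_s: 12.55
tool_pos: [501.1, -35.0, 50.7]
orientation: [-3.141, -0.001, -0.113]
ft_force: [-2.3, 0.2, 7.4]
width: 0.1
time_s: 12.95
tool_pos: [501.4, -35.0, 46.1]
orientation: [-3.141, -0.001, -0.113]
ft_force: [-2.5, 0.6, 11.3]
width: -0.2
```

Contact was at about 52 mm, and the pin is now moving at about 11 N. Continuing.

```bash
python3 -m creep '0 0 2 0 0 0; 0 0 4 0 0 0; 0 0 6 0 0 0; 0 0 6 0 0 0'
python3 -m creep '0 0 2 0 0 0; 0 0 3 0 0 0; 0 0 4 0 0 0; 0 0 4 0 0 0'
python3 -m creep '0 0 1 0 0 0; 0 0 2 0 0 0; 0 0 2 0 0 0'
```

```text
time_s: 13.35
tool_pos: [501.8, -35.1, 40.1]
orientation: [-3.141, -0.002, -0.113]
ft_force: [-1.1, 0.7, 12.6]
width: -0.1
time_s: 13.75
tool_pos: [502.2, -35.1, 36.4]
orientation: [-3.141, -0.003, -0.113]
ft_force: [-0.9, 0.1, 12.7]
width: 0.1
time_s: 14.05
tool_pos: [502.4, -35.2, 34.4]
orientation: [-3.141, -0.003, -0.113]
ft_force: [-0.4, 0.1, 12.0]
width: 0.0
```

```bash
for i in 1; do python3 -m creep '0 0 1 0 0 0; 0 0 2 0 0 0; 0 0 2 0 0 0'; python3 -m creep '0 0 .5 0 0 0; 0 0 1 0 0 0; 0 0 1 0 0 0'; python3 -m creep '0 0 .5 0 0 0; 0 0 1 0 0 0; 0 0 1 0 0 0'; done
```

```text
time_s: 14.35
tool_pos: [502.7, -35.2, 32.5]
orientation: [-3.141, -0.004, -0.113]
ft_force: [0.3, -0.1, 13.2]
width: 0.5
time_s: 14.65
tool_pos: [502.9, -35.2, 31.6]
orientation: [-3.141, -0.004, -0.113]
ft_force: [0.2, 0.9, 13.3]
width: 0.2
time_s: 14.95
tool_pos: [503.0, -35.2, 30.7]
orientation: [-3.141, -0.004, -0.113]
ft_force: [0.9, -0.1, 14.5]
width: 0.2
```

```bash
python3 -m creep '0 0 .5 0 0 0; 0 0 1 0 0 0; 0 0 1 0 0 0'; python3 -m creep '0 0 .5 0 0 0; 0 0 1 0 0 0; 0 0 1 0 0 0';  python3 -m creep '0 0 .5 0 0 0; 0 0 1 0 0 0; 0 0 1 0 0 0'
```

```text
time_s: 15.25
tool_pos: [503.2, -35.2, 29.7]
orientation: [-3.141, -0.005, -0.113]
ft_force: [1.3, -0.2, 13.1]
width: -0.2
time_s: 15.55
tool_pos: [503.4, -35.3, 28.8]
orientation: [-3.141, -0.005, -0.114]
ft_force: [0.1, 0.8, 13.1]
width: 0.1
time_s: 15.85
tool_pos: [503.6, -35.3, 27.9]
orientation: [-3.141, -0.005, -0.113]
ft_force: [1.8, -0.1, 12.8]
width: -0.2
```

I've viewed 10 pictures, so I'll check the pin height numerically from the side camera.

```bash
cat >> h.py <<'E'
def pin():
    S=cam("side");R=np.array([672.9,-53.,0]);im=capture("side")
    k=blobs(im,"red",30,(200,180,290,260))[0];m=cv2.boundingRect(k);M=cv2.moments(k)
    ref=cv2.moments(blobs(cv2.imread("pics/s6.png")[:,:,::-1].copy(),"red",30,(200,180,290,260))[0])
    dv=ref["m01"]/ref["m00"]-M["m01"]/M["m00"];du=M["m10"]/M["m00"]-ref["m10"]/ref["m00"]
    g=proj(S,[R+[0,0,70],R+[0,0,82]]);return im,m,du,dv,"12mm = %.2f px"%(g[0,1]-g[1,1])
E
python3 - <<'E'
from h import *
im,*r=pin();print(r);cv2.imwrite("pics/s7.png",im[:,:,::-1]);print(get_state()["ft_force"])
E
```

```text
[(234, 212, 19, 13), -0.34025453543407025, 4.641726795780386, '12mm = 4.84 px']
[ 0.98118517  0.13782945 13.4424593 ]
```

About 11.5 mm up. Pressing on until the stop shows as a force rise.

```bash
python3 -m creep '0 0 .5 0 0 0; 0 0 1 0 0 0; 0 0 1 0 0 0'; python3 -m creep '0 0 .5 0 0 0; 0 0 1 0 0 0; 0 0 1 0 0 0'
python3 - <<'E'
from h import *
print(pin()[1:])
E
```

```text
time_s: 16.2
tool_pos: [503.7, -35.3, 26.9]
orientation: [-3.141, -0.006, -0.114]
ft_force: [1.9, -0.3, 14.3]
width: -0.2
time_s: 16.5
tool_pos: [503.9, -35.3, 26.2]
orientation: [-3.141, -0.006, -0.114]
ft_force: [0.6, -0.2, 18.8]
width: 0.0
((234, 212, 19, 13), -0.5106376699612554, 4.837432793535299, '12mm = 4.84 px')
```

```bash
python3 -m creep '0 0 .5 0 0 0; 0 0 1 0 0 0; 0 0 1 0 0 0'; python3 -m creep '0 0 .5 0 0 0; 0 0 .5 0 0 0'
python3 - <<'E'
from h import *
print(pin()[1:])
E
```

```text
time_s: 16.85
tool_pos: [504.1, -35.4, 25.6]
orientation: [-3.14, -0.006, -0.114]
ft_force: [-0.8, 0.5, 23.1]
width: -0.0
time_s: 17.05
tool_pos: [504.2, -35.3, 25.3]
orientation: [-3.14, -0.007, -0.114]
ft_force: [-1.7, 0.6, 25.8]
width: 0.0
((234, 212, 19, 13), -0.4488399171522701, 4.893612568816195, '12mm = 4.84 px')
```

At the stop: force rose to 26 N with no further pin travel. Backing off and opening to look at the sloping bar.

```bash
python3 -m creep '0 0 -10 0 0 0; 0 0 -30 0 0 0; 0 0 -60 0 0 0; 10 0 -90 0 0 0; 25 0 -115 0 0 0; 40 0 -125 0 0 0; 40 0 -125 0 0 0; 40 0 -125 0 0 0; 40 0 -125 0 0 0' 0.35
python3 - <<'E'
from h import *
np.set_printoptions(precision=2,suppress=True)
print(pin()[1:]);s=get_state();W=capture("wrist");print(s["tool_pos"],s["orientation"],s["ft_force"])
cv2.imwrite("pics/w8.png",W[:,:,::-1])
E
```

```text
time_s: 18.0
tool_pos: [539.0, -39.4, 146.6]
orientation: [3.141, 0.003, -0.113]
ft_force: [-1.0, -0.5, -0.2]
width: 55.6
((234, 212, 19, 13), -0.4315308970028582, 4.8614530475474, '12mm = 4.84 px')
[539.09 -39.41 146.71] [ 3.14  0.   -0.11] [-0.31 -0.07 -0.25]
```

View pics/w8.png

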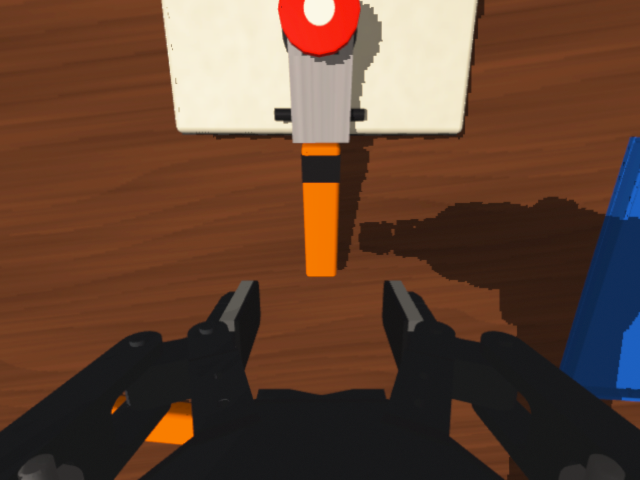

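The pin stays up (4.86 px, about 12 mm). In the wrist view the bar's handle end is at row 276 (columns 306-337) and its blade root at row 142 (columns 292-350). Computing a tilted grasp.

Run:
```python
from h import *
np.set_printoptions(precision=2,suppress=True)
s=get_state();T=toolT(s)
obj=np.array([(17,19,5),(17,-19,5),(17,13,14),(17,-13,14),(-97.5,13,14),(-97.5,-13,14)],float)
px=[(291.5,142.5),(350.5,142.5),(302,144),(340.5,144),(306,276),(337,276)]
B,e=barpnp(px,obj);W=T@B;print(W[:3,3],Ro.from_matrix(W[:3,:3]).as_euler("xyz"),np.abs(e).max())
# model: rest line contact + handle-end ray + slope
e_=np.array([.9937,-.112,0]);riv=np.array([672.9,-53.5,0]);C=cam("wrist",s);o,v=ray(C,[(321.5,276)])
for sl in(.28,.30,.32,.34,.36):
    a=e_*np.cos(sl)+[0,0,np.sin(sl)];n=-e_*np.sin(sl)+[0,0,np.cos(sl)]
    for x in (30,33.5,37):
        org=riv-50*e_+[0,0,53]-x*a
        print(sl,x,org.round(1),proj(C,[org-97.5*a+14*n,org+17*a+5*n]).round(0).tolist())
```

```text
[629.41 -49.05 522.39] [0.01 0.22 3.03] 2.5251977552836706
0.28 30 [594.6 -44.7  44.7] [[321.0, 279.0], [320.0, 137.0]]
0.28 33.5 [591.2 -44.3  43.7] [[321.0, 282.0], [320.0, 143.0]]
0.28 37 [587.9 -43.9  42.8] [[321.0, 285.0], [320.0, 148.0]]
0.3 30 [594.7 -44.7  44.1] [[321.0, 277.0], [320.0, 138.0]]
0.3 33.5 [591.4 -44.3  43.1] [[321.0, 280.0], [320.0, 143.0]]
0.3 37 [588.1 -43.9  42.1] [[321.0, 284.0], [320.0, 148.0]]
0.32 30 [594.9 -44.7  43.6] [[321.0, 275.0], [320.0, 138.0]]
0.32 33.5 [591.6 -44.3  42.5] [[321.0, 279.0], [320.0, 143.0]]
0.32 37 [588.3 -44.   41.4] [[321.0, 282.0], [320.0, 148.0]]
0.34 30 [595.1 -44.7  43. ] [[321.0, 274.0], [320.0, 138.0]]
0.34 33.5 [591.8 -44.4  41.8] [[321.0, 277.0], [320.0, 143.0]]
0.34 37 [588.6 -44.   40.7] [[321.0, 280.0], [320.0, 148.0]]
0.36 30 [595.3 -44.8  42.4] [[321.0, 272.0], [320.0, 138.0]]
0.36 33.5 [592.1 -44.4  41.2] [[321.0, 275.0], [320.0, 143.0]]
0.36 37 [588.8 -44.   40. ] [[321.0, 278.0], [320.0, 148.0]]
```

The model fit gives slope 0.33 and bar origin (592,-44,42); the PnP fell into its flipped solution with a 2.5 px residual, so I discard it. Approaching tilted by 0.33 and grasping at bar x about -25.

```bash
python3 -m creep '2 0 10 0 .08 0; 4 0 20 0 .16 0; 6 0 30 0 .24 0; 8.2 -.5 42 0 .33 0; 8.2 -.5 51.5 0 .33 0; 8.2 -.5 51.5 0 .33 0; 8.2 -.5 51.5 0 .33 0'
python3 -m creep '0 0 15 0 0 0; 0 0 30 0 0 0; 0 0 45 0 0 0; 0 0 54 0 0 0; 0 0 59 0 0 0; 0 0 60 0 0 0; 0 0 60 0 0 0'
python3 - <<'E'
from h import *
s=get_state();W=capture("wrist");cv2.imwrite("pics/w9.png",W[:,:,::-1])
print(np.round(s["tool_pos"],1),np.round(s["orientation"],3),np.round(s["ft_force"],1))
for k in blobs(W,"orange",200)[:3]: print(cv2.boundingRect(k))
E
```

```text
time_s: 18.8
tool_pos: [548.7, -40.2, 96.3]
orientation: [3.141, -0.329, -0.114]
ft_force: [0.4, -0.9, -0.1]
width: 55.6
time_s: 19.5
tool_pos: [568.4, -42.3, 39.8]
orientation: [3.142, -0.33, -0.113]
ft_force: [0.2, 0.3, -0.5]
width: 55.5
[568.4 -42.3  39.8] [ 3.142 -0.33  -0.113] [ 0.2  0.3 -0.5]
(292, 273, 59, 51)
(291, 211, 61, 17)
```

```bash
python3 -m creep '0 0 0 0 0 0; 0 0 0 0 0 0; 0 0 0 0 0 0; 0 0 0 0 0 0; 0 0 0 0 0 0; 0 0 0 0 0 0' 1 70
python3 -m creep '.8 0 -4.6 0 -.082 0; 1.7 0 -9.2 0 -.165 0; 3.2 0 -13.6 0 -.247 0; 4.8 0 -18 0 -.33 0; 5.8 0 -20.9 0 -.33 0; 5.8 0 -20.9 0 -.33 0; 5.8 0 -20.9 0 -.33 0'
python3 - <<'E'
from h import *
print(pin()[1:])
E
```

```text
time_s: 20.15
tool_pos: [568.2, -42.0, 39.9]
orientation: [-3.141, -0.33, -0.113]
ft_force: [-3.0, 0.8, 6.7]
width: 23.5
time_s: 20.85
tool_pos: [565.7, -41.9, 60.6]
orientation: [-3.141, -0.0, -0.114]
ft_force: [-0.3, -0.3, -1.7]
width: 23.4
((234, 212, 19, 14), -0.49641635380868365, 4.740474697526508, '12mm = 4.84 px')
```

```bash
python3 -m creep '-6 0 0 0 0 0; -14 0 0 0 0 0; -24 0 0 0 0 0; -35 0 0 0 0 0; -46 0 0 0 0 0; -55 0 0 0 0 0; -58 0 -10 0 0 0; -58 0 -30 0 0 0; -58 0 -55 0 0 0; -58 0 -72 0 0 0; -58 0 -80 0 0 0; -58 0 -80 0 0 0'
python3 - <<'E'
from h import *
print(pin()[1:]);s=get_state();W=capture("wrist");cv2.imwrite("pics/w10.png",W[:,:,::-1])
np.set_printoptions(precision=1,suppress=True)
print(s["tool_pos"],s["orientation"])
h=cv2.cvtColor(W,cv2.COLOR_RGB2GRAY)
for r in (10,20,100,150,190): 
    g=np.abs(np.diff(h[r].astype(int)));print(r,[int(i) for i in np.nonzero(g>35)[0] if 230<i<410])
g=np.abs(np.diff(h[:260,320].astype(int)));print([int(i) for i in np.nonzero(g>30)[0]])
g=np.abs(np.diff(h[:260,280].astype(int)));print([int(i) for i in np.nonzero(g>30)[0]])
E
```

```text
time_s: 22.1
tool_pos: [509.9, -35.3, 142.4]
orientation: [-3.141, -0.002, -0.113]
ft_force: [0.2, 0.5, -1.9]
width: 23.6
((234, 212, 19, 14), -0.5250842704849958, 4.766120471542251, '12mm = 4.84 px')
[509.4 -35.1 141.4] [-3.1 -0.  -0.1]
10 [291, 292, 297, 298, 299, 350, 351, 372, 375]
20 [291, 293, 344]
100 [273, 368, 369]
150 [274, 275, 366, 367]
190 [276, 365]
[17, 18, 55, 56, 57, 70, 71, 209, 226, 227]
[208, 209]
```

```bash
python3 -m creep '-4 20 0 0 0 0; -8 50 0 0 0 .01; -13 82 0 0 0 .02; -18 114 0 0 0 .03; -23 146 0 0 0 .04; -28 178 0 0 0 .05; -33 210 0 0 0 .055; -38 242 0 0 0 .06; -43 270 0 0 0 .063; -47 292 0 0 0 .063; -49 306 0 0 0 .063; -49 306 0 0 0 .063'
python3 -m creep '0 0 0 0 0 0;0 0 0 0 0 0'
python3 - <<'E'
from h import *
np.set_printoptions(precision=3,suppress=True)
obj=OBJ[4:];px=[(292,70.5),(350,70.5),(276,208.5),(365.5,208.5)]
B,e=barpnp(px,obj);print(B,np.abs(e).max())
s=get_state();W=capture("wrist");cv2.imwrite("pics/w11.png",W[:,:,::-1]);C=cam("wrist",s)
print(s["tool_pos"],s["orientation"])
T=cam("top");t=capture("top");k=blobs(t,"blue",500)[0];print(cv2.minAreaRect(k))
k=max(blobs(W,"blue",500),key=cv2.contourArea);print(cv2.boundingRect(k))
E
```

```text
time_s: 23.4
tool_pos: [424.3, -335.9, 140.3]
orientation: [3.141, 0.002, -0.18]
ft_force: [-1.5, 0.6, 0.4]
width: 23.8
time_s: 23.6
tool_pos: [426.2, -332.6, 140.6]
orientation: [-3.141, 0.001, -0.175]
ft_force: [-0.0, 0.2, -0.6]
width: 23.8
[[ 1.    -0.    -0.019 24.481]
 [ 0.    -1.     0.006 -0.722]
 [-0.019 -0.006 -1.     1.823]
 [ 0.     0.     0.     1.   ]] 0.41105138400132546
[ 426.231 -332.612  140.577] [-3.141  0.001 -0.175]
((468.9594421386719, 265.74322509765625), (51.78567886352539, 93.87181854248047), 9.462322235107422)
(349, 26, 70, 293)
```

View pics/w11.png

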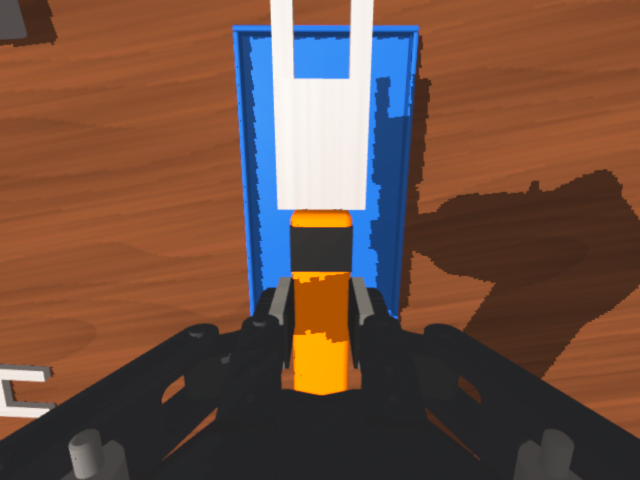

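The bar is over the tray and parallel to it. The tray's far rim is at row 27 (columns 234-418) and its near end at about row 319 (columns 250-400), so its mid is at column about 325, slightly right of the bar at 320.5. That was the 12th and last picture.

Run:
```python
from h import *
np.set_printoptions(precision=1,suppress=True)
s=get_state();C=cam("wrist",s);P=onz(C,[(234,27),(418,27),(400,319),(250,319)],18)
Ti=np.linalg.inv(toolT(s));print((Ti@np.c_[P,np.ones(4)].T).T[:,:3])
print(Ti@np.array([449.7,-338.5,18,1]))
```

```text
[[143.9 -61.2 122.9]
 [144.   66.5 122.8]
 [-83.   69.2 122.9]
 [-83.3 -63.2 123. ]]
[ 24.    1.7 122.9   1. ]
```

```bash
python3 -m creep '0 3 25 0 -.019 0; 0 3 50 0 -.019 0; 0 3 75 0 -.019 0; 0 3 95 0 -.019 0; 0 3 110 0 -.019 0; 0 3 121 0 -.019 0; 0 3 127 0 -.019 0; 0 3 130 0 -.019 0; 0 3 131 0 -.019 0; 0 3 131 0 -.019 0'
python3 -m creep '0 0 .7 0 0 0; 0 0 1.5 0 0 0; 0 0 1.5 0 0 0'
```

```text
time_s: 24.7
tool_pos: [425.7, -337.0, 10.7]
orientation: [3.142, 0.018, -0.176]
ft_force: [-0.6, 1.0, 0.1]
width: 23.7
time_s: 25.0
tool_pos: [425.7, -337.2, 10.2]
orientation: [-3.141, 0.017, -0.177]
ft_force: [-3.6, 3.5, 14.5]
width: 23.6
```

Contact on the tray floor. Releasing and lifting away.

```bash
python3 -m creep '0 0 -1 0 0 0; 0 0 -1 0 0 0'
python3 -m creep '0 0 0 0 0 0; 0 0 0 0 0 0;0 0 0 0 0 0; 0 0 0 0 0 0; 0 0 0 0 0 0;0 0 0 0 0 0' 0.35
python3 -m creep '0 0 -10 0 0 0; 0 0 -25 0 0 0; 0 0 -50 0 0 0; 0 0 -80 0 0 0; 0 0 -110 0 0 0; 0 0 -140 0 0 0; -15 0 -160 0 0 0; -30 0 -170 0 0 0; -30 0 -170 0 0 0; -30 0 -170 0 0 0; -30 0 -170 0 0 0'
python3 - <<'E'
from h import *
np.set_printoptions(precision=1,suppress=True)
print(pin()[1:]);s=get_state();W=capture("wrist");t=capture("top");sd=capture("side");C=cam("wrist",s)
for n,i in(("w12",W),("t12",t),("s12",sd)):cv2.imwrite(f"pics/{n}.png",i[:,:,::-1])
print(s["tool_pos"],s["ft_force"])
for k in blobs(W,"orange",150)[:3]:
    r=cv2.minAreaRect(k);print("wr",np.array(r[0]),np.array(r[1]));print(onz(C,cv2.boxPoints(r),18))
for k in blobs(W,"blue",1500)[:3]: print("blue",cv2.boundingRect(k))
S=cam("side")
for n,C2,i in(("top",cam("top"),t),("side",S,sd)):
  for k in blobs(i,"orange",60)[:4]:
    r=cv2.minAreaRect(k);print(n,np.array(r[0]),np.array(r[1]),onz(C2,[r[0]],18))
  m0=cv2.imread(f"pics/{n}0.png")[:,:,::-1].astype(int);d=np.abs(m0-i.astype(int)).max(2)
  for nm,X in(("bottle",None),("box",None)):
    roi={"top":{"bottle":(445,150,480,185),"box":(185,150,240,198)},"side":{"bottle":(240,140,272,188),"box":(150,348,232,422)}}[n][nm]
    a=d[roi[1]:roi[3],roi[0]:roi[2]];print(n,nm,"changed px",int((a>40).sum()),"of",a.size)
E
```

```text
time_s: 25.2
tool_pos: [425.7, -337.1, 10.2]
orientation: [3.141, 0.018, -0.176]
ft_force: [-1.3, 0.6, 7.5]
width: 23.3
time_s: 25.8
tool_pos: [425.4, -336.9, 9.6]
orientation: [3.142, 0.019, -0.176]
ft_force: [-0.4, 0.8, 0.1]
width: 55.5
time_s: 26.9
tool_pos: [399.7, -331.8, 180.0]
orientation: [-3.141, 0.019, -0.175]
ft_force: [-0.6, 0.6, -0.5]
width: 55.1
((234, 212, 19, 14), -0.5250842704849958, 4.766120471542251, '12mm = 4.84 px')
[ 399.5 -331.9  179.8] [-0.4  0.6  0.7]
blue (237, 0, 167, 281)
top [269.4 303.8] [51.2 15.3] [[357.7 167.6  18. ]]
top [467.  286.5] [ 9.1 34.6] [[ 397.1 -331.1   18. ]]
top bottle changed px 0 of 1225
top box changed px 0 of 2640
side [397.8 336.8] [22.8 61.7] [[361.3 176.8  18. ]]
side [379. 183.] [36.5  7.4] [[ 398.6 -319.6   18. ]]
side [252.5 157.5] [11. 13.] [[ 726.  -407.8   18. ]]
side bottle changed px 0 of 1536
side box changed px 0 of 6068
```

Run:
```python
from h import *
np.set_printoptions(precision=2,suppress=True)
for n in("s6","s7","s12"):
    im=cv2.imread(f"pics/{n}.png")[:,:,::-1].astype(float)[200:245,228:262]
    sat=im[:,:,0]-im[:,:,1]; col=sat[:,12:20].mean(1); print(n,col[4:34].astype(int))
T=cam("top");S=cam("side");print("handle z",tri(T,[(467,286.5)],S,[(379,183)]))
W=cv2.imread("pics/w12.png")[:,:,::-1].copy();C=cam("wrist",get_state())
m=mask(W,(12,150,150),(32,255,255))
for k in sorted(cv2.findContours(m,0,2)[0],key=cv2.contourArea)[-2:]:print("orange",cv2.boundingRect(k),cv2.contourArea(k))
m=(W.min(2)>190).astype(np.uint8)*255;m[:,:237]=0;m[:,405:]=0
for k in sorted(cv2.findContours(m,0,2)[0],key=cv2.contourArea)[-2:]:
    b=cv2.boundingRect(k);print("white",b,cv2.contourArea(k));print(onz(C,[(b[0]+b[2]/2,b[1]),(b[0]+b[2]/2,b[1]+b[3])],9.5))
```

```text
s6 [ 13   6   6   6   5   5   6   6   6   5   9  40 119 172 105  39  14  10
  24  75 150 189 187 179 149 103  36   6   3   2]
s7 [ 13   7   6   6   5   5  19  93 173 142  68  23  14  21  51 124 186 189
 181 161 129  65  10   3   4   3   2   0   0   1]
s12 [ 13   6   6   6   5   7  29 110 173 116  50  19  15  26  70 141 187 187
 178 154 124  76  21   0   0   0   0   0   0   1]
handle z [[ 397.46 -333.29    9.71    1.31]]
orange (308, 139, 28, 7) 135.0
orange (308, 169, 28, 92) 2326.0
white (307, 142, 1, 1) 0.0
[[ 464.24 -330.72    9.5 ]
 [ 463.39 -330.56    9.5 ]]
white (299, 36, 47, 104) 3514.5
[[ 543.7  -358.22    9.5 ]
 [ 463.6  -344.21    9.5 ]]
```

```bash
python3 -c "
from rig import *
print(hand_in())"
```

```text
the job is handed in; nothing more can be done
None
```

The rivet's pin is popped up and the bar lies flat in the blue tray. I handed the job in at about 27 s of the 64 s. The hand-in gives no verdict, so this rests on my own checks.

- **Choosing the bar:** I took the 195 mm bar, which measured 194 mm. The other one measured 282 mm.
- **Prying:** I laid the bar on the rest with its fork under the head and let go. Then I pressed the handle down with shut fingers at 11–15 N. The force rose to about 26 N with no further pin movement, so I took that as the stop.
- **Putting it away:** I regripped the bar on its slope, levelled it, drew it out, laid it in the tray and released it. The gripper stayed on the handle throughout and away from the pin.

**Last checks**
- **Pin:** it read 4.77 px of an expected 4.84 px for 12 mm of travel (about 11.8 mm). It read 4.86–4.89 px while the bar was under it, probably because the bar hid the lower rim then. The head's top edge had not dropped.
- **Bar:** it lies inside the tray and level; the blade measured 80 mm on the floor plane. The bar met the tray floor about 4 mm higher than I had computed. The handle's height from two views came out at 10 mm, against 18 mm expected, from a coarse view at that range.
- **Bottle and slide box:** no changed pixels in either fixed camera.
- **Gripper:** clear of everything at 180 mm height.

One calculation failed: the pose fit for the sloping bar was wrong, so I discarded it and used the geometry of the rest and the slope instead.

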